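# Put out a fresh soap bar with tongs

### The job

A fresh soap bar is going on show, so first turn the blue days-on-show counter on the wooden display stand back to its zero stop. Then take the standing sprung tongs, squeeze them on the bare green soap bar to pick it off the stock board, and set it down, not dropped, centred and straight in the white soap dish, lying on its ribs the same way as the dish's two ribs run. Stand the tongs upright back in their white tray; the gripper itself must not touch the bare soap, and the goods standing around stay where they are.

Things in the scene. Friction and masses are not known exactly. Their poses are not given: they have to be found in the camera images.
- display: Fixed brown wooden stand, 120 (x) x 212 (y) x 24 mm high; origin at the centre of its underside, z up. Carries the white dish (centre 52 mm toward its -y end, 114 mm in x, 96 mm in y) and the blue knob (axis 56 mm toward its +y end). It stands left or right of the robot, the stock board on the other side.
- dish (a point): Point on top of the dish's two ribs at the dish's centre, 33 mm above the work surface: the centre of the soap's underside belongs here. Ribs along the stand's x, 76 mm long, 6 mm wide, 20 mm apart, 6 mm above the dish floor. Lips 4 mm thick across x at +-55 mm, tops 34 mm above the work surface; the +-y sides are open, so jaws find room beside the ribs. Axes as the stand's.
- counter (a joint): Turn of the blue knob in rad: 0 at its zero stop (the knob's white line at the red mark, grip bar along the stand's x), growing clockwise seen from above, to 2.4. It starts at 0.7 to 1.4: turn it anticlockwise from above against the stop. Light friction (0.04 N m), it stays where it is left.
- counter_grip (a point): On the knob's axis, 61 mm above the work surface, 7 mm below the top of its grip bar, which is 49 mm long, 14 mm wide and 32 mm high, above a 52 mm disc whose top is 38 mm above the work surface. Its yaw turns with the knob; its x axis runs along the grip bar.
- board: Fixed pale wooden stock board, 120 (x) x 150 (y) x 12 mm, on which the soap lies; origin at the centre of its underside.
- soap: Bare pale green soap bar, 80 (x) x 40 (y) x 30 (z) mm, 80 g; origin at the centre of its underside, x along its length.
- rest: Fixed shallow white tray for the tongs, 90 (x) x 125 (y) mm outside, walls 4 mm thick and 10 mm high, floor 4 mm above its underside; origin at the centre of its underside.
- tongs: Sprung tongs standing on their jaws, black hinge drum on top, two steel arms spread along y; origin between the feet at their lower edge, z up to the drum. 136 mm high, 140 g, feet 44 (x) by about 84 mm (y) over all. Orange jaws 30 mm high, 69 mm apart inside when open. Hold at tongs_grip from above, closing along y. Same after a half turn.
- tongs_grip (a point): Midway between the black rubber grip ridges (24 mm long along x, 6 mm radius) outside the two arms, 84 mm above the tongs' origin, 52 mm below their top. Over the ridges 57 mm when open; at 53.5 mm the tongs are held firmly, jaws still wide open (a bar let go); at 46 to 47 mm the jaws close on the 40 mm soap. TCP 8 mm above this point, fingertips 11 mm below it, is good.
- tongs_left (a joint): Closing angle of the tongs' +y arm in rad: 0 sprung open, about 0.13 with the jaws on the 40 mm soap, 0.22 at most; the other arm closes equally. Pins 124 mm above the tongs' origin, 12 mm from the middle. Force at the ridges: 5 N to begin, 13 N as the jaws reach the soap; a grip of 30 N then holds it safely.
- soap_box_r: Bystander: white open gift box with a red soap, 98 x 150 x 36 mm, loose; origin under its centre.
- soap_box_y: Bystander: white open gift box with a yellow-green soap, 98 x 150 x 36 mm, loose; origin under its centre.
- dog: Bystander: plywood phone stand in the shape of a dog, 104 x 114 x 164 mm high, loose; origin under its centre.

How it is judged (in metres and radians):
On the way, in this order (a step that is already met when the one before it is completed fails the run):
1. the counter is turned back to its zero stop (within 0.08 rad) (value of joint counter below 0.08 rad), for 0.2 s.
2. the soap is lifted in the tongs, its underside over 60 mm above the work surface, the gripper holding the tongs (contact force between tongs and soap above 0.5 N and contact force between the fingers and tongs above 0.5 N and height (world z) of soap above 0.06 m), for 0.2 s.
3. the soap lies in the dish, let go by the tongs (horizontal distance between soap and dish below 0.015 m and angle between the x axis of soap and the x axis of display, either way round below 0.2 rad and z of soap in the frame of dish between -0.005 and 0.005 m and angle between soap's own z axis and vertical below 0.08 rad and contact force between soap and tongs below 0.05 N and linear speed of soap below 0.02 m/s), for 0.2 s.
At the end, for the whole second after the job is handed in: Counter under 0.08 rad; soap free of the tongs, at rest, flat on the ribs (height within 5 mm, tilt < 0.08 rad), within 15 mm of the dish centre and 0.2 rad of the ribs; tongs at rest in their tray, feet on its floor, tilt < 0.1 rad, within 25 mm of its centre (all of step 3 and value of joint counter below 0.08 rad and horizontal distance between tongs and rest below 0.025 m and z of tongs in the frame of rest below 0.009 m and angle between tongs's own z axis and vertical below 0.1 rad and linear speed of tongs below 0.02 m/s); the robot touches nothing.
It fails at once if the robot touches the bare soap (contact force between any of the fingers, the arm and soap above 0.3 N).
It fails at once if the soap is dropped: it moves faster than 0.7 m/s while the tongs do not hold it (linear speed of soap above 0.7 m/s and contact force between tongs and soap below 0.05 N).
It fails at once if a bystander (either gift box, the dog stand) is moved more than 20 mm (distance of any of soap_box_r, soap_box_y, dog from where it was at the start of the episode above 0.02 m).
It also fails if it takes over 72 s, if anything falls off the work surface, if the arm or the gripper's body presses on something with over 40 N, if the wrist force passes 120 N, or if a joint passes its speed limit or range.

### The arm

A 7-joint arm with a two-finger parallel gripper is mounted at the origin on the work surface; the furniture and walls round the work are solid. World frame = base frame: x ahead of the robot, y to its left, z up, the work surface at z = 0. Lengths are in m, angles in degrees, forces in N, time in s.
With the tool pointing down it reaches from about 0.425 to 0.875 m from the base axis. Payload 9.9 kg.
Tool frame: the origin (TCP) lies between the finger pads, 19 mm behind the fingertips; this is the grasp point; z points along the fingers, y is the line along which they close (so a half turn about z gives the same grasp; the last joint's range is limited). The gripper opens to 85 mm and grips with 20 to 120 N. Pads are 22 mm wide; open, the fingers measure 114 mm over their backs; the gripper's body (76 mm by 85 mm) begins 54 mm behind the grasp point. The pads swing forward as they close: fully open they stand 13 mm farther back than shut.
Start: joints at [-76.135, 32.985, 1.427, 82.34, -0.859, 64.687, -3.237], TCP at [0.216, 0.639, 0.25] pointing down, gripper open.
Joint ranges: [-157.87, 157.87], [-19.46, 123.44], [-87.15, 90], [11.01, 140.99], [-62.26, 242.26], [9.8, 113.94], [-161.44, 161.44]. Speed limits (degrees/s): [127.2, 127.2, 172.46, 172.46, 180, 180, 180].

### API

Orientations are given as [roll, pitch, yaw] about the fixed x, y, z axes, in that order (R = Rz(yaw) Ry(pitch) Rx(roll)).
In Python, from plant import arm gives the robot as it stands. Calls block until the motion is done:
- arm.move_to(position, orientation): joint-space move of the TCP to a pose.
- arm.movel(position, vel=0.15, attitude=None, force_limit=None): straight line of the TCP; attitude=None keeps the orientation; vel is the mean speed in m/s. With force_limit (N) it stops when the force on the tool has changed by that much, and returns True; else False.
- arm.move_j(angles): joint-space move.
- arm.let_go() and arm.close(): open the fingers fully, or close them until they stop; the grip force is fixed at half the most.
- arm.sleep(seconds).
- arm.solve_ik(position, orientation): joint angles nearest the present ones, or None.
- arm.get_state(): the state.
- arm.snapshot(name): name is "side" or "top" or "wrist"; returns (picture, depth): 420x560x3 uint8, red, green, blue; 420x560 float32, m along the optical axis (not along the pixel's ray), 0 where there is no reading.
- arm.calibration(name): a dict with "camera_matrix" (3x3 intrinsics, pixels), "distortion" ([k1, k2, p1, p2, k3] as OpenCV has them; the pictures are not rectified), "R" (3x3) and "t" (3): a world point X has camera coordinates R X + t. Camera axes: x right, y down, z forward; pixel columns grow to the right and rows downward; lengths in m; the calibration is good to about 2 mm. A picture is of the moment at which its call begins: read the wrist's pose just before it. calibration takes no time and is no camera call; for the wrist camera it gives the pose at the moment of the call.
A pose or a line that the arm cannot do raises arm.PlanningError and nothing moves.
- arm.hand_in(): hands the job in; it is judged then, once.
Trained networks look in the newest picture that a camera, given by its name, has taken for a name from the list of things; names that differ only in an ending like _2 or _b are one class to them, and where a whole thing is asked for, a point or a joint stands for the part that bears it (a point fixed in the world has none). Each returns a list of dicts, best first, with "p" (0 to 1); they miss things now and then, are a little off and sometimes report something else, mostly with a low value. They report only what shows in the picture. A call takes as long as a camera call.
- arm.spot_in(query, camera): "extent" ([centre column, centre row, width, height] in pixels, round what is visible of it).
The state is a dict: "time": time; "joint_pos": joint angles; "qvel": joint speeds; "joint_torque": joint torques, N m; "eef_pos": TCP position; "ee_rot": TCP orientation; "force": force on the tool from outside, world axes, zero at the start; "torque": the same for the moment, N m; "width": finger opening in m; "grasp_force": force on a finger pad.
Only numpy, scipy, OpenCV 4.12 (cv2) and the standard library are available. Lean on these libraries where they do the work, as an engineer would, in place of code of your own. Each camera call takes 0.05 s, during which the arm holds its last target. There are 200 camera calls.

## Working session

There is one attempt and no reset: what is moved stays moved. The work goes in short steps, each a Python script; the robot and the scene stay as the last script left them, time stands still between calls to the robot, and variables do not carry over. Pictures are saved under pics/ and viewed, at most 10 in all, crops included, and the job is handed in when it is done.

```bash
ls; mkdir -p pics; cat > h.py <<'E'
import numpy as np, cv2
from plant import arm
def save(n,img): cv2.imwrite(f'pics/{n}.png',cv2.cvtColor(img,cv2.COLOR_RGB2BGR))
def cloud(depth,c):
    "world xyz for every pixel (HxWx3), nan where none"
    h,w=depth.shape; K=np.array(c['camera_matrix']);D=np.array(c['distortion'])
    u,v=np.meshgrid(np.arange(w),np.arange(h))
    p=cv2.undistortPoints(np.stack([u,v],-1).reshape(-1,1,2).astype(np.float64),K,D).reshape(h,w,2)
    P=np.dstack([p*depth[...,None],depth]).astype(float); P[depth<=0]=np.nan
    return (P-np.array(c['t']))@np.array(c['R'])
E
python3 - <<'E'
from h import *
for n in ('top','side'):
    c=arm.calibration(n); im,d=arm.snapshot(n); save(n+'1',im); np.savez(n+'1.npz',im=im,d=d,**{k:np.array(c[k]) for k in('camera_matrix','distortion','R','t')})
    P=cloud(d,c)
    print(n,-np.array(c['R']).T@np.array(c['t']))
    for q in ('display','counter','board','soap','rest','tongs','soap_box_r','soap_box_y','dog'):
        for r in arm.spot_in(q,n)[:1]:
            x,y=map(int,r['extent'][:2]); print(q,round(r['p'],2),np.round(r['extent']),P[y,x].round(3))
print(arm.get_state())
E
```

```text
pics
plant.py
top [0.22123817 0.05481426 1.49074911]
display 0.98 [196. 183.  68.  52.] [0.514 0.346 0.027]
counter 0.59 [179. 178.  16.  15.] [0.519 0.392 0.064]
board 0.76 [414. 195.  50.  44.] [ 0.485 -0.373  0.046]
soap 0.76 [409. 199.  17.  26.] [ 0.474 -0.358  0.05 ]
rest 0.87 [289. 173.  39.  29.] [0.562 0.038 0.001]
tongs 0.51 [291. 170.  21.  20.] [0.571 0.032 0.008]
soap_box_r 0.93 [209. 251.  54.  40.] [0.286 0.29  0.039]
soap_box_y 0.93 [209. 251.  54.  40.] [0.286 0.29  0.039]
dog 0.94 [140. 219.  39.  45.] [0.387 0.518 0.047]
side [0.01225435 1.61986632 0.80809573]
display 0.69 [221. 270.  66.  40.] [0.521 0.341 0.025]
counter 0.73 [215. 272.  20.  17.] [0.524 0.377 0.038]
board 0.65 [269. 200.  17.   8.] [ 0.538 -0.346  0.016]
rest 0.66 [238. 234.  31.  16.] [0.548 0.07  0.028]
tongs 0.73 [240. 220.  16.  38.] [0.547 0.056 0.085]
soap_box_r 0.56 [323. 202.  24.  15.] [ 0.291 -0.33   0.037]
soap_box_y 0.56 [323. 202.  24.  15.] [ 0.291 -0.33   0.037]
dog 0.89 [236. 279.  22.  28.] [0.401 0.534 0.121]
{'time': 1.0, 'joint_pos': array([-76.13467624,  32.98448896,   1.42461385,  82.34108459,
        -0.85896921,  64.68556125,  -3.23619583]), 'qvel': array([-0.0081384 , -0.01093983,  0.03566606,  0.06961455,  0.03099018,
        0.0398951 , -0.05463953]), 'joint_torque': array([-7.82540155e-04, -7.65497160e+01,  2.24830627e+00, -2.86298633e+01,
        1.53688673e-02,  2.75095437e-03,  1.34444613e-05]), 'eef_pos': array([0.21601962, 0.63949994, 0.249988  ]), 'ee_rot': array([-1.79999383e+02, -9.23678841e-04,  1.61336103e+02]), 'force': array([ 0.03508982, -0.94592962, -0.00337779]), 'torque': array([0.01177837, 0.00113498, 0.01160964]), 'grasp_force': 0.0, 'width': 0.0856784513542103}
```

```bash
python3 - <<'E'
import cv2
im=cv2.imread('pics/top1.png')[120:300,100:480]; cv2.imwrite('pics/top1c.png',cv2.resize(im,None,fx=2.1,fy=2.1,interpolation=cv2.INTER_CUBIC))
E
```

```text
(no output)
```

View pics/top1c.png

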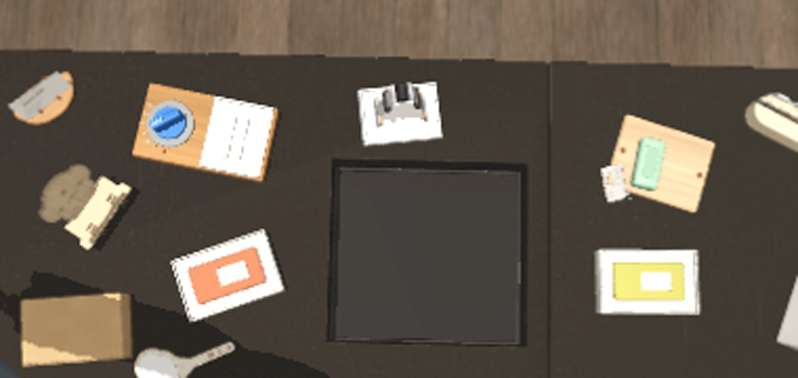

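```bash
cat >> h.py <<'E'
def look(tag,pos,yaw):
    arm.move_to(pos,[180,0,yaw]); arm.sleep(0.3)
    c=arm.calibration('wrist'); im,d=arm.snapshot('wrist'); save(tag,im)
    np.savez(tag+'.npz',im=im,d=d,**{k:np.array(c[k]) for k in('camera_matrix','distortion','R','t')})
    return im,d,c
def load(tag):
    z=np.load(tag+'.npz'); return z['im'],z['d'],cloud(z['d'],z)
def rect(pts):
    (c,s,a)=cv2.minAreaRect((pts[:,:2]*1000).astype(np.float32)); return np.round(c,1),np.round(s,1),round(a,1)
E
python3 - <<'E'
from h import *
c=arm.calibration('wrist'); s=arm.get_state()
R=np.array(c['R']);t=np.array(c['t']); print('cam',-R.T@t,'fwd',R[2],'right',R[0],c['camera_matrix'])
for y in (170,110,80,-10): print(y,arm.solve_ik([0.52,0.39,0.07],[180,0,y]))
for p in ([0.57,0.035,0.3],[0.48,-0.36,0.1]):
  for y in (180,90,160): print(p,y,arm.solve_ik(p,[180,0,y]))
im,d,c=look('w_disp',[0.47,0.34,0.33],170)
print(arm.get_state()['time'])
for q in('display','counter'): print(arm.spot_in(q,'wrist')[:2])
E
```

```text
cam [0.14447968 0.66236989 0.3745397 ] fwd [ 0.2748675  -0.09188161 -0.95708183] right [3.19602092e-01 9.47551491e-01 8.20898582e-04] [[350.4932337    0.         277.20033881]
 [  0.         350.4932337  207.48175716]
 [  0.           0.           1.        ]]
170 [-40.57488575  41.55517573  -0.71491754  97.0402484    0.71698329
  41.40901541  38.35236212]
110 [-47.28376793  42.20180116  10.57032804  97.31458285 -10.72368593
  41.47149874 -11.33692378]
80 [-50.41330852  42.83567263  15.94970564  97.44070779 -16.21442629
  41.99675498 -36.38174257]
-10 [ -62.82681235   48.2665877    39.19380796   97.92140157  -39.13299415
   48.350412   -105.93345317]
[0.57, 0.035, 0.3] 180 [-18.2535493   22.23169139  14.77894781  94.4665543   -6.15919818
  64.09930622  88.16868241]
[0.57, 0.035, 0.3] 90 [-29.1873632   24.28229652  31.78453662  94.84290343 -13.84683534
  64.83229332   6.2559643 ]
[0.57, 0.035, 0.3] 160 [-20.61597598  22.52724517  18.33788872  94.55012339  -7.69644565
  64.16387371  69.77712389]
[0.48, -0.36, 0.1] 180 [ 20.20234048  37.77628719  19.58143133 104.22747893 -18.20322493
  41.08722026 139.82684616]
[0.48, -0.36, 0.1] 90 [ 13.34441535  40.19595197  31.39827972 104.47850389 -29.19146177
  43.58332162  60.37327043]
[0.48, -0.36, 0.1] 160 [ 17.31282167  38.63482002  24.44838792 104.33457378 -22.75400564
  41.920394   124.19661263]
2.8333
[{'extent': [281.9, 195.8, 173.2, 95.5], 'p': 0.82}, {'extent': [53.1, 282.2, 106.3, 80.2], 'p': 0.31}]
[{'extent': [329.1, 200.3, 41.3, 44.2], 'p': 0.8}, {'extent': [285.1, 196.1, 168.6, 96.1], 'p': 0.38}]
```

View pics/w_disp.png

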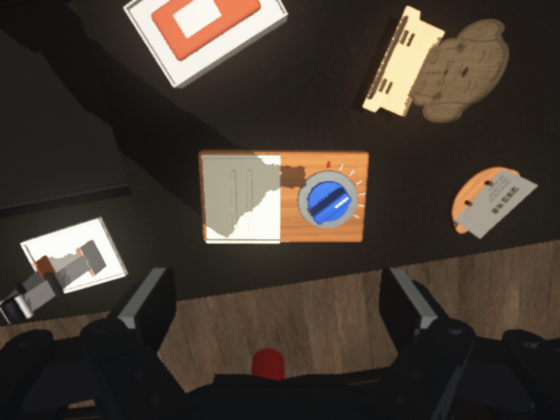

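```bash
python3 - <<'E'
from h import *
im,d,P=load('w_disp')
v,u=np.mgrid[:420,:560]
box=(u>190)&(u<380)&(v>140)&(v<255)
Z=P[...,2]
print(np.histogram(Z[box],bins=np.arange(-.01,.08,.003)))
m=box&(Z>.019); 
m=cv2.morphologyEx(m.astype(np.uint8),cv2.MORPH_OPEN,np.ones((3,3)))>0
print('disp',rect(P[m]))
k=box&(Z>.058)&(Z<.08); print('bar',k.sum(),np.median(Z[k]),rect(P[k]))
q=P[k][:,:2]; q0=q.mean(0); w,V=np.linalg.eigh(np.cov((q-q0).T)); print('bar pca',q0,np.degrees(np.arctan2(V[1,1],V[0,1])),np.sqrt(w)*12**.5)
k=box&(Z>.034)&(Z<.045)&(u>290); print('disc',rect(P[k]),cv2.minEnclosingCircle((P[k][:,:2]*1000).astype(np.float32)))
hsv=cv2.cvtColor(im,cv2.COLOR_RGB2HSV)
red=box&(hsv[...,1]>150)&((hsv[...,0]<6)|(hsv[...,0]>174))&(v<172)&(v>155)&(u>315)&(u<345)
print('red',P[red].mean(0),red.sum())
E
```

```text
(array([   0,    0,  181, 5852,  290,    1,   49,  101,   12,   69,  422,
       4976, 5529, 1509, 1005,  271,  478,   27,   33,   30,   30,   31,
         29,   32,   33,  182,  309,    1,    0]), array([-0.01 , -0.007, -0.004, -0.001,  0.002,  0.005,  0.008,  0.011,
        0.014,  0.017,  0.02 ,  0.023,  0.026,  0.029,  0.032,  0.035,
        0.038,  0.041,  0.044,  0.047,  0.05 ,  0.053,  0.056,  0.059,
        0.062,  0.065,  0.068,  0.071,  0.074,  0.077]))
disp (array([512.6, 339.5]), array([212. , 119.3]), 80.0)
bar 568 0.06817649245039192 (array([522.6, 394.7]), array([14. , 49.6]), 29.4)
bar pca [0.52135807 0.39459262] 119.73441739008314 [0.01442949 0.04868646]
disc (array([521.9, 396. ]), array([51.2, 48.3]), 43.7) ((523.0675659179688, 395.2031555175781), 26.11365509033203)
red [0.47908262 0.40263999 0.02474871] 10
```

```bash
python3 - <<'E'
from h import *
K=[0.5223,0.3946]
arm.move_to([*K,0.13],[180,0,119.7])
arm.movel([*K,0.063],0.1,force_limit=15)
arm.close(); s=arm.get_state(); print(s['time'],s['width'],s['eef_pos'],s['grasp_force'])
for y in (130,140,150,160,167,171.5): arm.movel([*K,0.063],0.1,attitude=[180,0,y])
s=arm.get_state(); print(s['time'],s['ee_rot'],s['torque'],s['force'])
arm.let_go(); arm.movel([*K,0.13],0.15)
look('w_disp2',[0.47,0.34,0.33],170)
im,d,P=load('w_disp2'); v,u=np.mgrid[:420,:560]; Z=P[...,2]
k=(u>270)&(u<380)&(v>140)&(v<255)&(Z>.058)&(Z<.08); print('bar',k.sum(),rect(P[k]))
look('w_tray',[0.50,0.04,0.33],180); print(arm.get_state()['time'])
print(arm.spot_in('tongs','wrist')[:1],arm.spot_in('rest','wrist')[:1])
look('w_board',[0.44,-0.36,0.33],160); print(arm.get_state()['time'])
print(arm.spot_in('soap','wrist')[:1],arm.spot_in('board','wrist')[:1])
a=cv2.imread('pics/w_tray.png');b=cv2.imread('pics/w_board.png')
cv2.imwrite('pics/two.png',np.hstack([a[60:400,80:480],b[60:400,80:480]]))
E
```

```text
5.2667 0.01281954417768485 [0.52401454 0.39565082 0.06362356] 61.3935112953186
7.1 [1.79874760e+02 1.01473718e-01 1.71114817e+02] [ 0.26079314 -0.94589697 -0.90329528] [5.02896643 2.73367029 0.84766648]
bar 531 (array([522.3, 395.1]), array([14.2, 48.4]), 80.0)
11.125
[{'extent': [269.7, 223.1, 64.8, 73.6], 'p': 0.88}] [{'extent': [270.0, 201.1, 96.0, 79.2], 'p': 0.82}]
13.075
[{'extent': [287.8, 192.8, 39.0, 68.5], 'p': 0.79}] [{'extent': [269.1, 197.4, 116.7, 93.1], 'p': 0.76}]
```

View pics/two.png

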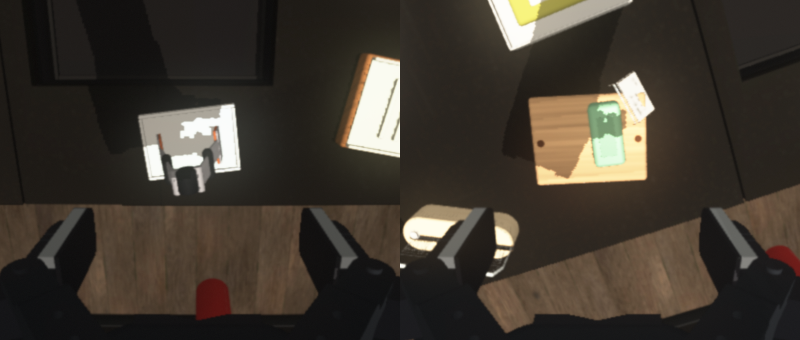

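```bash
python3 - <<'E'
from h import *
v,u=np.mgrid[:420,:560]
im,d,P=load('w_tray'); Z=P[...,2]; b=(u>205)&(u<335)&(v>150)&(v<265)
print(np.histogram(Z[b],bins=np.r_[-.01:.15:.01])[0])
hsv=cv2.cvtColor(im,cv2.COLOR_RGB2HSV)
t=b&(Z>.0025)&(Z<.0125); t=cv2.morphologyEx(t.astype(np.uint8),cv2.MORPH_OPEN,np.ones((2,2)))>0; print('tray',rect(P[t]))
for lo,hi in((.012,.04),(.06,.1),(.1,.12),(.115,.15),(.134,.145)):
    k=b&(Z>lo)&(Z<hi); print('tongs',lo,k.sum(),rect(P[k]),P[k].mean(0).round(4),Z[k].max())
o=b&(hsv[...,0]<18)&(hsv[...,1]>120)&(Z>.012)&(Z<.05); print('orange',o.sum(),P[o].min(0),P[o].max(0))
im,d,P=load('w_board'); Z=P[...,2]; b=(u>200)&(u<340)&(v>145)&(v<250)
hsv=cv2.cvtColor(im,cv2.COLOR_RGB2HSV)
print(np.histogram(Z[b],bins=np.r_[-.01:.06:.004])[0])
k=b&(Z>.037)&(Z<.048)&(u>262)&(u<312); print('soap',k.sum(),rect(P[k]),P[k].mean(0),np.median(Z[k]))
k=b&(Z>.008)&(Z<.016)&(u<330); k=cv2.morphologyEx(k.astype(np.uint8),cv2.MORPH_OPEN,np.ones((3,3)))>0;print('board',rect(P[k]),np.median(Z[k]))
for uv in ((300,150),(315,165),(325,160),(308,150),(330,170)): print('card',uv,P[uv[1],uv[0]].round(3))
k=(u>290)&(u<345)&(v>125)&(v<185)&(Z>.003)&(hsv[...,1]<90); print('cardpts',k.sum(),P[k].min(0),P[k].max(0))
E
python3 - <<'E'
import cv2
a=cv2.imread('pics/w_tray.png')[145:275,200:340];b=cv2.imread('pics/w_board.png')[120:260,200:345]
f=lambda x:cv2.resize(x,(395,395),interpolation=cv2.INTER_CUBIC)
cv2.imwrite('pics/two2.png',cv2.hconcat([f(a),f(b)]))
E
```

```text
[ 1752 10482   570    41   174    59    59    24     0    32   408   101
    80    99   740]
tray (array([556. ,  33.3]), array([ 95.5, 125.5]), 7.4)
tongs 0.012 281 (array([553.1,  30.6]), array([ 88.3, 121.3]), 7.4) [0.5471 0.0435 0.0286] 0.03978345754027195
tongs 0.06 464 (array([556.2,  31.1]), array([35.3, 59.5]), 9.6) [0.5528 0.0326 0.0915] 0.09978499079820402
tongs 0.1 181 (array([556.6,  30.8]), array([22.1, 43.5]), 7.6) [0.5533 0.0388 0.1093] 0.11982653047734874
tongs 0.115 922 (array([557.2,  31. ]), array([26.9, 34.5]), 8.7) [0.5547 0.0314 0.1337] 0.1411392136531922
tongs 0.134 469 (array([556.5,  32. ]), array([24.5, 22.9]), 6.9) [0.556  0.0308 0.1378] 0.1411392136531922
orange 45 [ 0.52977379 -0.00891154  0.01557776] [0.57121745 0.06700512 0.0490402 ]
[   0    6 3984  243  236 7135  413  223  117   21   14   82  718 1214
    0    0    0]
soap 1981 (array([ 477.7, -361.1]), array([39.8, 79.6]), 77.5) [ 0.47555821 -0.36063265  0.04208118] 0.04232367164965745
board (array([ 479.6, -383.7]), array([154.5, 128.3]), 73.0) 0.012505742780563496
card (300, 150) [ 0.436 -0.327  0.   ]
card (315, 165) [ 0.457 -0.316  0.021]
card (325, 160) [ 0.457 -0.302  0.012]
card (308, 150) [ 0.437 -0.318  0.017]
card (330, 170) [ 0.472 -0.299  0.009]
cardpts 1492 [ 0.41070621 -0.35145292  0.00300858] [ 0.48565362 -0.28225956  0.04462299]
```

View pics/two2.png

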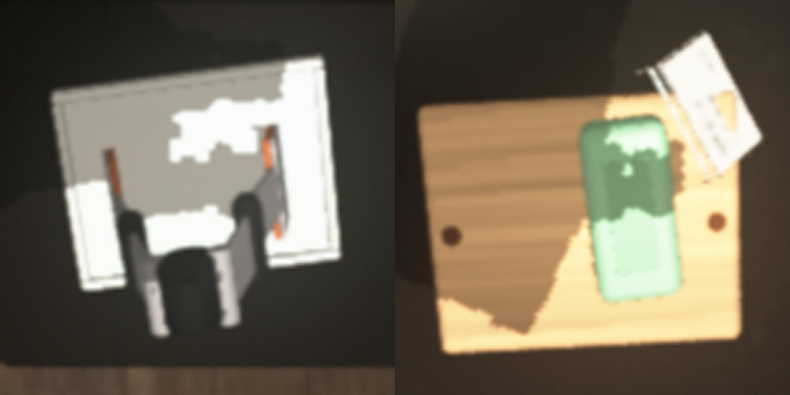

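```bash
python3 - <<'E'
from h import *
im,d,P=load('w_board')
a=np.radians(-12.5); ax=np.array([np.cos(a),np.sin(a)]); ay=np.array([-ax[1],ax[0]]); c=np.array([.4777,-.3611])
for r in range(130,195,4):
    print(r,' '.join('%d,%d,%d'%tuple(np.round(1000*np.r_[(P[r,q,:2]-c)@ax,(P[r,q,:2]-c)@ay,P[r,q,2]])) for q in range(296,344,5)))
E
```

```text
130 -74,22,1 -73,28,-2 -72,34,0 -72,41,2 -71,47,0 -70,53,0 -69,60,1 -68,66,1 -67,72,0 -67,79,0
134 -69,21,1 -68,27,1 -67,34,1 -67,39,9 -66,46,0 -65,53,1 -64,59,2 -63,66,-1 -63,72,1 -62,78,-1
138 -64,21,0 -63,27,0 -64,32,14 -63,39,11 -61,46,5 -60,52,1 -59,59,1 -58,65,0 -58,71,1 -57,78,1
142 -59,20,1 -60,25,21 -59,32,16 -58,38,12 -56,45,7 -55,52,1 -54,58,1 -53,65,1 -53,71,2 -52,77,1
146 -54,19,0 -56,25,22 -55,31,19 -53,37,15 -52,44,11 -50,51,4 -49,58,1 -48,64,1 -47,71,1 -46,77,0
150 -49,19,-1 -51,24,23 -50,30,19 -49,37,16 -47,43,12 -46,50,7 -44,57,1 -43,64,0 -42,70,1 -41,77,1
154 -45,18,11 -44,24,12 -45,30,22 -44,36,18 -42,43,13 -41,49,12 -39,57,3 -38,63,1 -37,70,0 -36,76,1
158 -40,17,13 -41,23,24 -39,30,14 -39,35,20 -37,42,14 -36,49,13 -34,56,6 -33,63,2 -32,69,1 -31,76,2
162 -39,16,34 -34,23,12 -34,29,13 -34,35,22 -33,41,17 -31,48,11 -30,55,8 -27,62,0 -27,69,1 -26,76,0
166 -35,15,41 -29,22,12 -30,28,22 -30,34,25 -28,41,18 -26,48,14 -25,54,10 -23,61,5 -21,69,-1 -21,75,2
170 -31,15,42 -24,22,12 -23,28,13 -23,35,12 -24,40,21 -22,47,18 -20,54,11 -18,61,6 -16,68,1 -15,75,0
174 -26,14,42 -19,21,13 -18,28,12 -19,33,21 -19,39,23 -17,46,19 -15,53,14 -11,61,-1 -11,68,1 -10,74,1Traceback (most recent call last):
  File "<stdin>", line 5, in <module>
  File "<stdin>", line 5, in <genexpr>
ValueError: cannot convert float NaN to integer
```

```bash
python3 - <<'E'
from h import *
T=[0.5566,0.0312]; y=97.5
arm.move_to([*T,0.23],[180,0,y])
print(arm.movel([*T,0.127],0.1,force_limit=8))
arm.close(); s=arm.get_state(); print(s['time'],s['width'],s['eef_pos'],s['grasp_force'],s['force'])
arm.movel([*T,0.137],0.05); s=arm.get_state(); print(s['force'],s['width'])
arm.movel([*T,0.26],0.15); print(arm.get_state()['time'])
im,d=arm.snapshot('side'); save('lift',cv2.resize(im[130:290,180:320],None,fx=4,fy=3.7,interpolation=cv2.INTER_CUBIC))
P=cloud(d,arm.calibration('side'))
E
```

```text
False
16.4917 0.02339180229717714 [0.55684485 0.03125882 0.12721305] 59.29344177246094 [ 0.07621976 -0.86784318  1.20982592]
[-0.77066512  0.14564837 -0.24694789] 0.023008739949175065
17.8083
```

View pics/lift.png

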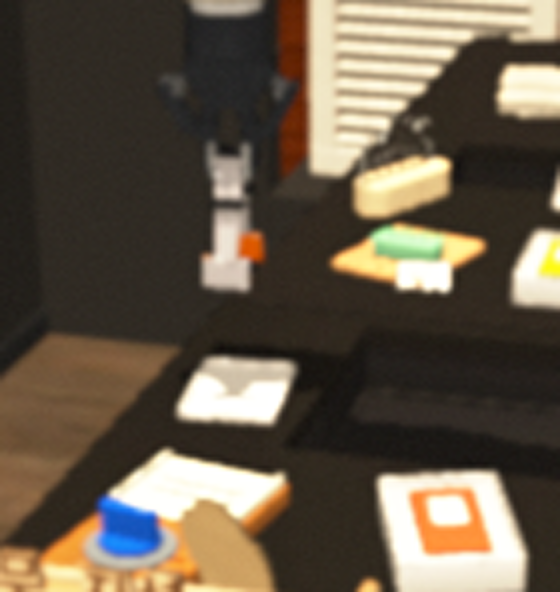

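```bash
python3 - <<'E'
from h import *
a=np.radians(-12.5); ax=np.array([np.cos(a),np.sin(a)]); G=np.array([.4777,-.3611])+.014*ax
arm.move_to([*G,0.26],[180,0,77.5])
s=arm.get_state(); print(s['time'],s['eef_pos'],s['width'])
arm.movel([*G,0.20],0.15)
print(arm.movel([*G,0.1365],0.06,force_limit=4)); s=arm.get_state(); print(s['eef_pos'],s['force'],s['width'])
arm.let_go(); arm.movel([*G,0.26],0.2)
look('w_b2',[0.44,-0.35,0.33],167.5)
im,d,P=load('w_b2'); Z=P[...,2]; v,u=np.mgrid[:420,:560]; b=(u>180)&(u<380)&(v>120)&(v<330)
for lo,hi in((.07,.105),(.12,.16),(.14,.155)):
    k=b&(Z>lo)&(Z<hi); print(lo,k.sum(),rect(P[k]),Z[k].max())
k=b&(Z>.037)&(Z<.0435); print('soap',rect(P[k]))
save('b2c',cv2.resize(im[110:300,190:370],None,fx=3,fy=3,interpolation=cv2.INTER_CUBIC)); print(arm.get_state()['time'])
for y in(167.5,-12.5): print(arm.solve_ik([*G,0.104],[180,0,y]),arm.solve_ik([.5,.3,.2],[180,0,y+2.5]))
E
```

```text
19.3417 [ 0.49251651 -0.36242309  0.25979276] 0.02301601743503116
True
[ 0.49120006 -0.36453644  0.14326189] [ 0.25036844 -1.05001283  6.48953736] 0.023092308463426147
0.07 318 (array([ 507.1, -368.2]), array([60.5, 33.9]), 76.3) 0.10499898429848144
0.12 995 (array([ 515.6, -370.5]), array([38.3, 29.4]), 75.5) 0.15173943199009723
0.14 712 (array([ 516.6, -370.3]), array([31.2, 27.3]), 75.5) 0.15173943199009723
soap (array([ 478.1, -360.6]), array([78.6, 79.9]), 75.6)
23.7167
[ 30.12757188  36.62425815   3.2202929  101.86449524  -2.89378971
  41.59088109 112.37812193] [-22.29427679  28.75895254 -20.16045283 100.05052145  11.93675751
  53.2941504   32.66296206]
[  2.18540058  49.23346098  54.86533049 102.88748275 -48.95300996
  55.21286353 -24.22222518] [ -50.70123709   29.75869412   23.43832736  101.11069492  -14.48733812
   52.10980157 -121.06008153]
```

View pics/b2c.png

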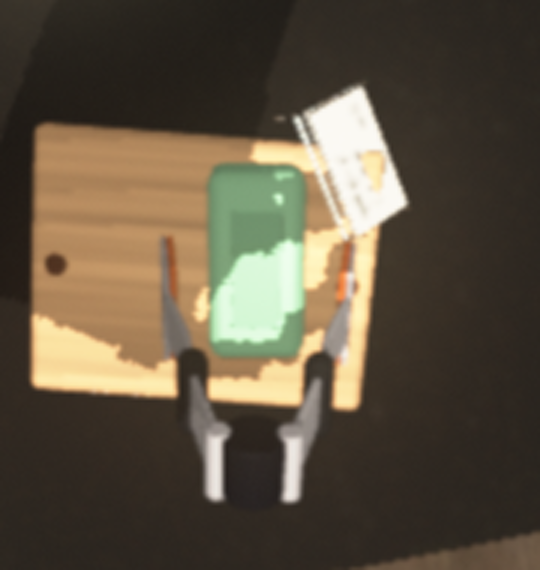

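```bash
python3 - <<'E'
from h import *
from scipy.spatial.transform import Rotation as Ro
a=np.radians(-12.5); ax=np.array([np.cos(a),np.sin(a)]); c=np.array([.4777,-.3611]); ay=np.array([-ax[1],ax[0],0])
Rt=Ro.from_rotvec(np.radians(10.5)*ay); R0=Ro.from_euler('xyz',[180,0,77.3],degrees=True)
e=(Rt*R0).as_euler('xyz',degrees=True); up=Rt.apply([0,0,1]); print(e,up)
g=np.r_[c+.0379*ax,.137]
arm.move_to(list(g+.10*up),list(e))
print(arm.movel(list(g),0.1,force_limit=8)); arm.close(); s=arm.get_state(); print(s['time'],s['width'],s['eef_pos'],s['force'])
arm.movel(list(g+[0,0,.08]),0.1)
G=c+.024*ax
arm.movel([*G,0.20],0.15,attitude=[180,0,77.5]); arm.sleep(.2)
hit=arm.movel([*G,0.1365],0.05,force_limit=5); s=arm.get_state(); print(hit,s['time'],s['eef_pos'],s['force'],s['width'])
if not hit or s['eef_pos'][2]<.139:
    arm.let_go(); arm.movel([*G,0.26],0.2)
    look('w_b3',[0.44,-0.35,0.33],167.5)
    im,d,P=load('w_b3'); Z=P[...,2]; v,u=np.mgrid[:420,:560]; b=(u>180)&(u<380)&(v>120)&(v<330)
    for lo,hi in((.07,.105),(.12,.16),(.14,.155)):
        k=b&(Z>lo)&(Z<hi); q=P[k][:,:2]-c; r=rect(P[k]); print(lo,k.sum(),r,(r[0]/1e3-c)@ax,(r[0]/1e3-c)@ay[:2],Z[k].max())
    save('b3c',cv2.resize(im[110:300,190:370],None,fx=3,fy=3,interpolation=cv2.INTER_CUBIC)); print(arm.get_state()['time'])
E
```

```text
[-1.69500063e+02  3.64470335e-02  7.73033490e+01] [ 0.17791582 -0.03944299  0.98325491]
False
26.775 0.023188975139609342 [ 0.51479302 -0.36939565  0.13720732] [-1.06487125  0.39347983  2.25761388]
False 29.725 [ 0.50127425 -0.36644008  0.13684518] [-0.27018144  0.03015816 -1.79994753] 0.023199111287390745
0.07 439 (array([ 498.6, -365.7]), array([57.3, 35.4]), 76.0) 0.02140020877292191 3.262629855466999e-05 0.10498059044581756
0.12 986 (array([ 498.9, -366.3]), array([36.6, 26.8]), 75.1) 0.021822961343420672 -0.00048821942153592197 0.14930339030620143
0.14 662 (array([ 498.9, -366. ]), array([30.2, 26.3]), 75.0) 0.021758029459239235 -0.00019533061939992 0.14930339030620143
32.725
```

```bash
python3 - <<'E'
from h import *
g=[.4988,-.366]
arm.move_to([*g,.19],[180,0,166.8])
print(arm.movel([*g,.1045],0.12,force_limit=8)); arm.close(); s=arm.get_state(); print(s['time'],s['width'],s['eef_pos'],s['force'],s['grasp_force'])
arm.movel([*g,.13],0.05); s=arm.get_state(); print(s['width'],s['force'],s['grasp_force'])
arm.movel([*g,.23],0.15)
a=np.radians(-10); ax=np.array([np.cos(a),np.sin(a)]); D=np.array([.5036,.2883])+.0215*ax
arm.move_to([*D,.23],[180,0,170]); arm.sleep(.4)
c=arm.calibration('wrist'); s=arm.get_state(); im,d=arm.snapshot('wrist'); np.savez('w_d3.npz',im=im,d=d,**{k:np.array(c[k]) for k in('camera_matrix','distortion','R','t')})
print(s['time'],s['width'],s['eef_pos'],s['ee_rot'],s['grasp_force'])
save('d3',im)
P=cloud(d,c); hsv=cv2.cvtColor(im,cv2.COLOR_RGB2HSV); Z=P[...,2]
k=(hsv[...,0]>40)&(hsv[...,0]<90)&(hsv[...,1]>40)&(Z>.08)
q=P[k]; print(k.sum(),np.histogram(q[:,2],bins=np.r_[.1:.2:.005]))
E
```

```text
False
34.7 0.04414715897331273 [ 0.50088991 -0.36747485  0.10776531] [-0.35498976  0.86149462 20.94490755] 59.46247637271881
0.04437723399164534 [ 0.18394229  0.16081518 -3.03343391] 61.293160915374756
38.8917 0.043934314441821255 [0.52485499 0.28442344 0.22998751] [-1.79999780e+02 -8.17373373e-04  1.69986575e+02] 61.350613832473755
8943 (array([   0,    0,    0,    0,    0,    0,    0,    0,    1,   13,   21,
        178, 5971, 2661,    0,    0,    0,    0,    0]), array([0.1  , 0.105, 0.11 , 0.115, 0.12 , 0.125, 0.13 , 0.135, 0.14 ,
       0.145, 0.15 , 0.155, 0.16 , 0.165, 0.17 , 0.175, 0.18 , 0.185,
       0.19 , 0.195]))
```

View pics/d3.png

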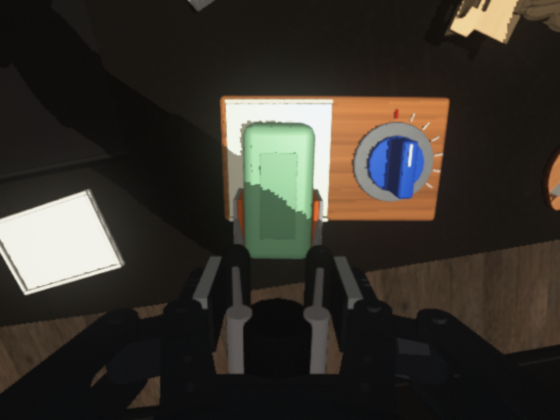

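```bash
python3 - <<'E'
from h import *
im,d,P=load('w_d3'); hsv=cv2.cvtColor(im,cv2.COLOR_RGB2HSV); Z=P[...,2]
k=((hsv[...,0]>40)&(hsv[...,0]<90)&(hsv[...,1]>40)&(Z>.155)&(Z<.175))
k=cv2.morphologyEx(k.astype(np.uint8),cv2.MORPH_OPEN,np.ones((5,5)))>0
q=P[k]; r=rect(q); print(r)
e=cv2.erode(k.astype(np.uint8),np.ones((17,17)))>0; e=P[e]
A=np.c_[e[:,:2]-r[0]/1e3,np.ones(len(e))]; co=np.linalg.lstsq(A,e[:,2],rcond=None)[0]; print('plane',co)
v,u=np.mgrid[:420,:560]
b=(u>210)&(u<460)&(v>85)&(v<230)&(Z>.018)&(Z<.045); b=cv2.morphologyEx(b.astype(np.uint8),cv2.MORPH_OPEN,np.ones((3,3)))>0; print('stand',rect(P[b]))
t=(u<130)&(v>180)&(v<300)&(Z>.0025)&(Z<.02); t=cv2.morphologyEx(t.astype(np.uint8),cv2.MORPH_OPEN,np.ones((3,3)))>0;print('tray',rect(P[t]))
E
```

```text
(array([500.6, 288.3]), array([39.8, 79. ]), 79.5)
plane [0.00453031 0.00954747 0.16501419]
stand (array([513.4, 339.3]), array([211.6, 120.1]), 80.1)
tray (array([553.7,  30.9]), array([ 90.6, 127.8]), 7.4)
```

```bash
python3 - <<'E'
from h import *
D=[.5281,.2844]
arm.movel([*D,.15],0.12)
hit=arm.movel([*D,.1265],0.03,force_limit=4); s=arm.get_state(); print(hit,s['time'],s['eef_pos'],s['force'],s['width'])
arm.sleep(.2)
arm.let_go(); arm.movel([*D,.26],0.15)
look('w_d4',[0.465,0.29,0.33],170); print(arm.get_state()['time'])
im,d,P=load('w_d4'); hsv=cv2.cvtColor(im,cv2.COLOR_RGB2HSV); Z=P[...,2]
k=((hsv[...,0]>40)&(hsv[...,0]<90)&(hsv[...,1]>40)&(Z>.055)&(Z<.075))
k=cv2.morphologyEx(k.astype(np.uint8),cv2.MORPH_OPEN,np.ones((3,3)))>0
r=rect(P[k]); e=P[cv2.erode(k.astype(np.uint8),np.ones((9,9)))>0]
print('soap',r,np.linalg.lstsq(np.c_[e[:,:2]-r[0]/1e3,np.ones(len(e))],e[:,2],rcond=None)[0])
ys,xs=np.nonzero(k); v,u=np.mgrid[:420,:560]; b=(abs(u-xs.mean())<60)&(abs(v-ys.mean())<110)
for lo,hi in((.085,.122),(.14,.175),(.155,.175)):
    k=b&(Z>lo)&(Z<hi); print(lo,k.sum(),rect(P[k]),Z[k].max())
save('d4',im)
E
```

```text
True 40.4333 [0.52798371 0.28430861 0.12842377] [ 1.10452973 -0.07956323  3.23462029] 0.04420077020734504
42.9667
soap (array([503. , 288.4]), array([39.5, 78.1]), 79.8) [0.00431763 0.00819165 0.06385044]
0.085 496 (array([524.9, 283.4]), array([57.7, 34.8]), 79.9) 0.12194949311861474
0.14 1037 (array([525.5, 283.1]), array([33.9, 26.6]), 79.8) 0.16436303743027939
0.155 720 (array([525.2, 282.9]), array([30.5, 26.1]), 80.0) 0.16436303743027939
```

View pics/d4.png

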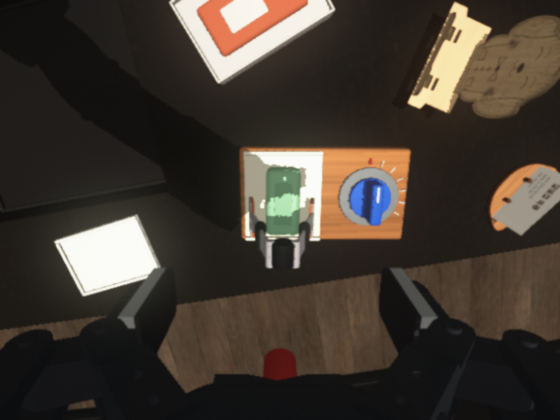

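```bash
python3 - <<'E'
from h import *
g=[.5254,.2831]
arm.move_to([*g,.25],[180,0,80])
print(arm.movel([*g,.150],0.1,force_limit=8)); arm.close(); s=arm.get_state(); print(s['time'],s['width'],s['eef_pos'],s['force'])
arm.movel([*g,.27],0.12)
T=[.555,.032]
arm.move_to([*T,.25],[180,0,97.4]); arm.sleep(.2)
arm.movel([*T,.16],0.15)
hit=arm.movel([*T,.1275],0.05,force_limit=5); s=arm.get_state(); print(hit,s['time'],s['eef_pos'],s['force'],s['width'])
arm.let_go(); arm.movel([*T,.25],0.15)
look('w_t5',[0.47,0.12,0.36],175); print(arm.get_state()['time'])
im,d,P=load('w_t5'); hsv=cv2.cvtColor(im,cv2.COLOR_RGB2HSV); Z=P[...,2]
b=(abs(P[...,0]-.555)<.08)&(abs(P[...,1]-.032)<.08)
for lo,hi in((.06,.1),(.115,.15),(.134,.15)):
    k=b&(Z>lo)&(Z<hi); print(lo,k.sum(),rect(P[k]),Z[k].max())
k=b&(Z>.0025)&(Z<.012); k=cv2.morphologyEx(k.astype(np.uint8),cv2.MORPH_OPEN,np.ones((3,3)))>0; print('tray',rect(P[k]))
k=((hsv[...,0]>40)&(hsv[...,0]<90)&(hsv[...,1]>40)&(Z>.055)&(Z<.075)); k=cv2.morphologyEx(k.astype(np.uint8),cv2.MORPH_OPEN,np.ones((3,3)))>0
print('soap',rect(P[k]),np.median(Z[k])); save('t5',im)
E
```

```text
False
45.9333 0.023440486682290835 [0.52566925 0.28309901 0.15021303] [ 1.23835488 -0.86741127  1.38874507]
True 49.675 [0.55465562 0.03197379 0.12705582] [-0.83180725 -0.40534132  5.28306688] 0.022978147370717253
52.6083
0.06 451 (array([553.2,  33.3]), array([34.9, 58.1]), 7.6) 0.09995603849610273
0.115 794 (array([553.5,  33. ]), array([26.7, 33.6]), 6.3) 0.14124669466002887
0.134 375 (array([553.4,  33.8]), array([24.3, 22.1]), 9.6) 0.14124669466002887
tray (array([554.7,  31.1]), array([ 93.2, 126.1]), 7.2)
soap (array([499.1, 270.7]), array([ 6.1, 77.2]), 77.8) 0.05977684198164521
```

View pics/t5.png

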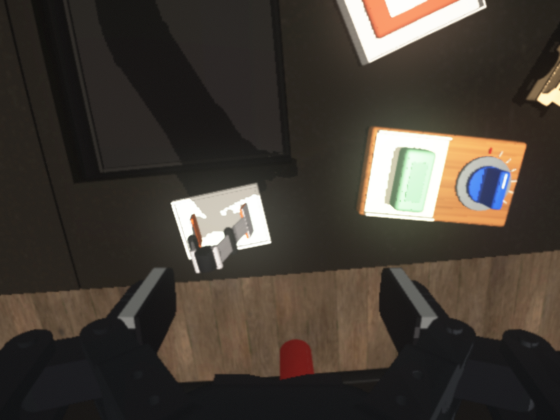

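```bash
python3 - <<'E'
from h import *
im,d,P=load('w_t5'); Z=P[...,2]; v,u=np.mgrid[:420,:560]
k=(u>385)&(u<440)&(v>140)&(v<220)&(Z>.057)&(Z<.075); r=rect(P[k]); print(r,np.median(Z[k]))
if np.hypot(*(r[0]-[504,288.2]))<10: print(arm.hand_in())
E
```

```text
(array([503.7, 286.9]), array([39.2, 79.8]), 78.4) 0.06345446470921867
the job is handed in; nothing more can be done
None
```

I handed the job in at about 53 s of the 72 s limit; the last measurements had the counter at its zero stop, the soap within 2 mm of the dish centre and aligned with the ribs, and the tongs upright in their tray, but no verdict came back.

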